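# Open the push-and-turn cap of the board-cleaner bottle

## Robot

A 6-joint arm with a two-finger parallel gripper is mounted at the origin on the work surface. World frame = base frame: x ahead of the robot, y to its left, z up, the work surface at z = 0. Lengths are in m, angles in rad, forces in N, time in s.
With the tool pointing down it reaches from about 0.225 to 0.875 m from the base axis. Payload 3.4 kg.
Tool frame: the origin (TCP) lies at the very end of the fingers, on their centre line; the grasp point (between the pads) lies 19 mm behind it; z points along the fingers, y is the direction in which the jaws open and shut (so a half turn about z gives the same grasp; the last joint's range is limited). The gripper opens to 85 mm and grips with 20 to 120 N. Pads are 22 mm wide; open, the fingers measure 114 mm over their backs; the gripper's body (76 mm by 85 mm) begins 54 mm behind the grasp point. The pads swing forward as they close: fully open they stand 13 mm farther back than shut.
Start: joints at [1.073, 0.276, 1.505, -0, 1.361, -0.121], TCP at [0.212, 0.535, 0.196] pointing down, gripper open.
Joint ranges: [-2.89, 2.89], [-0.75, 2.08], [0.22, 2.7], [-1.18, 4.32], [0.11, 2.71], [-2.7, 2.7]. Speed limits (rad/s): [2.57, 2.57, 3.14, 3.14, 3.14, 3.14].

## Interface

Orientations are given as a unit quaternion [w, x, y, z].
In Python, from rig import manip, eyes gives the robot as it stands. The module is installed in compiled form; this text tells all that it offers.
- The arm moves only by the tool servo_tool, never from a script. Its argument "deltas" is one flat list of numbers, 6 for each row, row after row: the shift along the tool's x, y, z in cm, then the turn, a rotation vector about the tool's x, y, z in degrees. A call has 1 to 20 rows; each row shifts and turns the pose as measured when the row begins, along the tool's axes as they then stand; what a row does not reach is not made up. A row lasts 1/10 s, in which the tool goes at most 50 mm and 8.59 degrees, less where a joint would pass 70% of its speed; a pose out of reach is approached as far as the arm can. A call with a gripper value outside its range is refused whole. "jaw" is the finger opening in cm, from 0 to 8.54, set as the call begins (left out, the last holds). The fingers move at their own pace and stop on an object; "grip_force" is the grip in N (left out, the last holds). Time passes only in rows, so rows that do not move let the fingers close. It gives the time, the measured TCP pose, the force and the opening at its end, in the units of the state.
- manip.get_state(): the state, without advancing time (a new reading comes with each control period).
- eyes.get_image(name): name is "side" or "top"; returns (picture, depth): 480x640x3 uint8, red, green, blue; 480x640 float32, m along the optical axis (not along the pixel's ray), 0 where there is no reading.
- eyes.get_calibration(name): a dict with "camera_matrix" (3x3 intrinsics, pixels), "rvec" (rotation vector, rad) and "tvec" (3), from world to camera coordinates, as OpenCV has them. Camera axes: x right, y down, z forward; pixel columns grow to the right and rows downward; lengths in m; the calibration is good to about 2 mm. A picture is of the moment at which its call begins. get_calibration takes no time and is no camera call.
- manip.sign_off(): hands the job in, once; it reports no verdict.
The state is a dict: "clock": time; "qpos": joint angles; "qd": joint speeds; "effort": joint torques, N m; "position": TCP position; "ee_rot": TCP orientation; "contact_force": force on the tool from outside, world axes, zero at the start; "moment": the same for the moment, N m; "width": finger opening in m.
Only numpy, scipy, OpenCV 4.12 (cv2) and the standard library are available. Lean on these libraries where they do the work, as an engineer would, in place of code of your own. Each camera call takes 0.05 s, during which the arm holds its last target.

## Task

Open the bottle of board cleaner that stands in the square holder: press its push-and-turn cap down, turn it counter-clockwise until the teeth inside catch and carry the inner cap round to its stop, then let up, lift the cap off and set it, right way up, well inside the steel drip dish. Feel your way: press with 10 to 15 N and do not force the cap at its stop, leave the bottle standing in its holder, put the cap down rather than dropping it, and leave the other things on the bench where they are.

Things in the scene. Friction and masses are not known exactly. Their poses are not given: they have to be found in the camera images.
- cap_mid (a point): the two-piece push-and-turn cap on the cleaner bottle: dark grey, round, finely ribbed, 58 mm across, 36 mm tall, about 60 g. Point on its axis, 18 mm above its lower edge and 18 mm below its top; z up through the top. This and the other cap points are on the OUTER shell, the only part that shows; its pose does not tell how the inner cap hidden in it stands or turns
- cap_top (a point): centre of the cap's flat top. The outer shell idles round the inner cap and a spring holds it up: 2 N starts it down, then 2 N more per mm; 5.5 mm of travel in all (13 N), then a hard stop. The rubber seal beneath the inner cap yields up to 2 mm more under the press. Released, both spring back
- cap_teeth (a point): on the axis, 26.5 mm above the cap's lower edge, at the tips of the inner cap's 8 upright teeth (every 45 deg, 5 mm tall). The shell has 8 like teeth inside, 1.5 mm above when unpressed; how they stand is hidden. Pressed, they either drop in between or stand tip on tip and go no lower until the shell is turned. Meshed, there are up to 12 deg of play, then the inner cap turns along, quite easily
- cap_lugs (a point): on the axis at the inner cap's four lugs (4 mm above the lower edge), hooked under the bottle's neck lugs. Counter-clockwise seen from above they are clear when the inner cap meets a firm stop, 35 to 41 deg from its start (clear for the last 7 deg); 0.2 N m on the stop is plenty, over 0.35 overloads it. There, with the press let go, the cap lifts straight off. Pulled while still hooked, it lifts the bottle
- neck (a point): the white square cleaner bottle: body 82 x 82 mm, 118 mm tall, round neck 36 mm across rising to 168 mm above its foot; 0.35 to 0.56 kg. Point: centre of the neck's rim, z up, x and y square to the sides. Cap on, cap_mid lies 2.5 mm above it and the cap's lower edge is 18 mm above the shoulder. It stands loose in its holder (1 mm play each side), cannot turn, and rocks a few mm at the cap
- holder: dark square steel well, 92 x 92 mm outside, 70 mm tall, on a 130 x 110 mm foot, screwed to the bench; origin under its centre; its floor is 4 mm thick. The bottle stands in it.
- dish_in (a point): shallow round steel drip dish, 140 mm across at the rim, 130 mm flat inside, lip 8 mm tall, floor 3 mm thick, 0.3 kg, loose on the bench. The point is the centre of its inner floor.
- board: small bare circuit board 70 x 45 mm, 6 mm thick (10 mm over its parts), lying flat; bystander, origin under its centre
- tweezers: steel tweezers 125 mm long, lying along their x axis; bystander, origin at their middle on the bench
- flux_jar: small amber jar, 42 mm across, 50 mm tall, with its own plain black lid (not the cap meant); bystander, origin under its centre
- brush: cleaning brush 170 mm long, lying along its x axis; bystander, origin at its middle on the bench
- screwdriver: black-handled screwdriver 170 mm long, lying along its x axis; bystander, origin at its middle on the bench
- tape: roll of tape lying flat, 84 mm across, 19 mm tall; bystander, origin under its centre
- swab_cup: clear cup of swabs, 80 mm across, 126 mm tall with the swabs; bystander, origin under its centre
- cap: the same cap; origin on its axis at its lower edge
- bottle: the same bottle; origin under the centre of its foot. Its holder takes its weight and whatever the cap is pressed or twisted with: about 32 N in all is too much
Mind the look-alikes: they are no part of the job. Leave any pink, red or yellow look-alike of the part that bears cap_mid alone.

How it is judged:
On the way:
1. the cap is lifted clear of the neck (its middle more than 25 mm above the rim) while the bottle stays in its holder (rim within 15 mm of where it was) (z of cap_mid in the frame of neck above 0.025 m and distance of neck from where it was at the start of the episode below 0.015 m), for 0.1 s.
At the end, for the whole second after the job is handed in: the cap stands right way up (within 0.1 rad) and at rest on the floor of the dish, its axis within 35 mm of the dish's centre; the bottle stands upright (within 0.06 rad) in its holder, its rim within 20 mm of where it was (horizontal distance between cap_mid and dish_in below 0.035 m and z of cap_mid in the frame of dish_in between 0.014 and 0.022 m and angle between cap_mid's own z axis and vertical below 0.1 rad and linear speed of cap below 0.02 m/s and angle between neck's own z axis and vertical below 0.06 rad and distance of neck from where it was at the start of the episode below 0.02 m); the robot touches nothing.
It fails at once if the bottle is leaned on or wrenched so hard that it loads its holder with more than 32 N in all, its own weight included (contact force between bottle and holder above 32 N).
It fails at once if the bottle is lifted or tipped out of its holder (its rim moves more than 30 mm) (distance of neck from where it was at the start of the episode above 0.03 m).
It fails at once if the cap is dropped (falls free of the fingers at more than 0.6 m/s) (linear speed of cap above 0.6 m/s and contact force between the fingers and cap below 0.05 N).
It fails at once if another thing on the bench is pushed more than 30 mm (distance of any of board, tweezers, flux_jar, brush, screwdriver, tape, swab_cup from where it was at the start of the episode above 0.03 m).
It also fails if it takes over 64 s, if anything falls off the work surface, if the arm or the gripper's body presses on something with over 40 N, if the wrist force passes 120 N, or if a joint passes its speed limit or range.

## Working session

There is one attempt and no reset: what is moved stays moved. The work goes in short steps, Python scripts to look and compute and a tool call to move; the robot and the scene stay as the last step left them, time stands still between calls to the robot, and variables do not carry over. Pictures are saved under pics/ and viewed, and the job is handed in when it is done.

Besides the shell and the picture viewer there is one more tool, called after "Request:" in YAML: its name, and indented under it one key for each argument. servo_tool: Moves the arm, as the interface text tells. Its arguments: {"type":"object","properties":{"deltas":{"type":"array","items":{"type":"number"}},"jaw":{"type":"number"},"grip_force":{"type":"number"}},"required":["deltas"]}

```bash
mkdir -p pics
cat > h.py <<'E'
from rig import manip, eyes
import numpy as np, cv2
def cal(n):
    c=eyes.get_calibration(n); K=np.array(c["camera_matrix"],float); R=cv2.Rodrigues(np.array(c["rvec"],float))[0]; t=np.array(c["tvec"],float).ravel(); return K,R,t
def save(n,f):
    im,d=eyes.get_image(n); cv2.imwrite("pics/"+f+".png",im[:,:,::-1]); np.savez("pics/"+f+".npz",im=im,d=d); return im,d
def pt(n,d,u,v,r=1):
    K,R,t=cal(n); w=d[v-r:v+r+1,u-r:u+r+1]; z=np.median(w[w>0]); return R.T@(np.array([(u-K[0,2])/K[0,0]*z,(v-K[1,2])/K[1,1]*z,z])-t)
def ray(n,u,v,Z):
    K,R,t=cal(n); c=-R.T@t; k=R.T@np.array([(u-K[0,2])/K[0,0],(v-K[1,2])/K[1,1],1]); return c+k*(Z-c[2])/k[2]
def proj(n,p):
    K,R,t=cal(n); q=K@(R@np.array(p)+t); return q[:2]/q[2]
E
python3 - <<'E'
from h import *
save("top","t0");save("side","s0")
for n in("top","side"):
    K,R,t=cal(n);print(n,K[0,0],-R.T@t,R[2])
s=manip.get_state();print(s)
E
```

```text
top 570.8946982546618 [0.39852451 0.02670028 1.43327926] [ 0.09090117  0.00711422 -0.99583451]
side 533.7949903630251 [-0.03761487 -0.84580982  0.73724508] [ 0.46977858  0.73444953 -0.48978769]
{'clock': 0.1, 'qpos': array([ 1.07298731e+00,  2.76532917e-01,  1.50599715e+00, -1.03391220e-06,
        1.36069085e+00, -1.21033571e-01]), 'qd': array([ 1.02995868e-05,  1.69537243e-04, -3.99352021e-03, -1.57712973e-04,
        5.66617885e-04,  7.56115589e-04]), 'effort': array([ 3.12270487e-03, -4.17696297e+01, -2.46408069e+01, -2.34949030e-04,
        5.77712985e-03, -2.99689233e-07]), 'position': array([0.21132985, 0.53419823, 0.19512933]), 'ee_rot': array([-2.47427741e-04,  1.87275218e-01,  9.82307146e-01, -7.75622648e-04]), 'contact_force': array([-0.12410342, -0.05736119,  0.25478289]), 'moment': array([-0.01654747,  0.01594464,  0.02458803]), 'width': 0.08566569368575697}
```

View pics/t0.png

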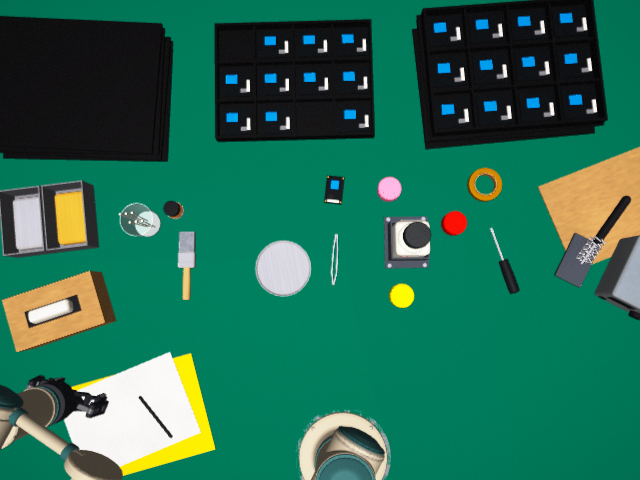

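View pics/s0.png

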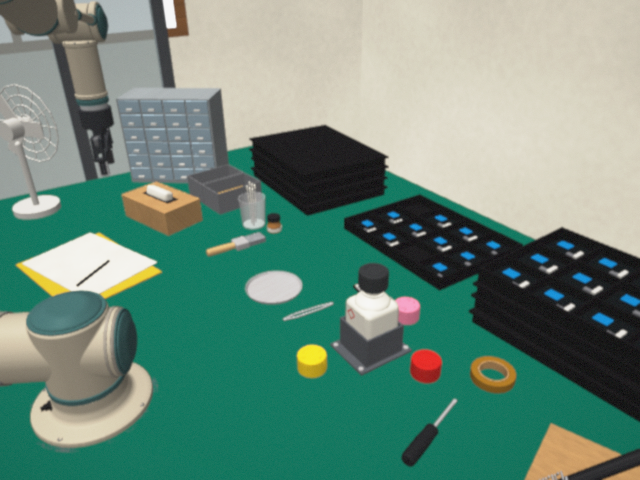

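Candidates in the top view are the dark grey cap (416,235) on the white bottle in the square holder, and three loose look-alikes: pink (389,188), red (455,223) and yellow (402,296). The grey one on the bottle fits the description. I'll confirm it in a crop and measure.

Run:
```python
import cv2,numpy as np
a=cv2.imread("pics/t0.png")[195:290,360:480];b=cv2.imread("pics/s0.png")[255:375,325:425]
a=cv2.resize(a,None,fx=4,fy=4,interpolation=2);b=cv2.resize(b,None,fx=3.16,fy=3.16,interpolation=2)[:380]
b=b[:,:316]
c=np.zeros((380,800,3),np.uint8);c[:,:480]=a;c[:b.shape[0],480:480+b.shape[1]]=b;cv2.imwrite("pics/c0.png",c)
from h import *
d=np.load("pics/t0.npz")["d"];e=np.load("pics/s0.npz")["d"]
for u,v in[(417,235),(410,228),(424,240),(405,248),(283,268),(257,268),(283,296)]:print("top",u,v,pt("top",d,u,v).round(4))
for u,v in[(373,271),(373,280),(370,320),(274,287)]:print("side",u,v,pt("side",e,u,v).round(4))
# cap top points from both depths
for n,dd,(u0,u1,v0,v1) in(("top",d,(395,440,212,258)),("side",e,(350,396,258,300))):
    K,R,t=cal(n);vv,uu=np.mgrid[v0:v1,u0:u1];z=dd[v0:v1,u0:u1]
    P=(np.stack([(uu-K[0,2])/K[0,0]*z,(vv-K[1,2])/K[1,1]*z,z],-1)-t)@R
    zz=P[...,2];m=(z>0)&(zz>0.15);print(n,np.histogram(zz[m],bins=np.arange(.15,.23,.005)))
    top=np.percentile(zz[m],90);m2=m&(abs(zz-top)<.006);Q=P[m2];print(top,Q.mean(0),Q.min(0),Q.max(0),m2.sum(),uu[m2].min(),uu[m2].max(),vv[m2].min(),vv[m2].max())
# dish
K,R,t=cal("top")
```

```text
top 417 235 [ 0.5181 -0.1711  0.1927]
top 410 228 [ 0.5339 -0.1565  0.1923]
top 424 240 [ 0.5068 -0.1858  0.193 ]
top 405 248 [ 0.4951 -0.1527  0.1288]
top 283 268 [0.4616 0.1371 0.004 ]
top 257 268 [0.4631 0.202  0.0062]
top 283 296 [0.3919 0.1381 0.0066]
side 373 271 [ 0.5194 -0.1745  0.1915]
side 373 280 [ 0.5027 -0.1956  0.1885]
side 370 320 [ 0.4869 -0.2107  0.1115]
side 274 287 [0.465  0.1377 0.0033]
top (array([  0,   4,   5,  11,   5,  10,  21,  80, 381,  85,   1,   0,   0,
         0,   0,   0]), array([0.15 , 0.155, 0.16 , 0.165, 0.17 , 0.175, 0.18 , 0.185, 0.19 ,
       0.195, 0.2  , 0.205, 0.21 , 0.215, 0.22 , 0.225, 0.23 ]))
0.19564755536750686 [ 0.51920031 -0.17226339  0.1931012 ] [ 0.49158455 -0.20009667  0.18965565] [ 0.54677323 -0.14456937  0.20026859] 484 405 430 222 247
side (array([  3,  44,  67,  71,  68,  72,  65,  81, 370,   1,   0,   0,   0,
         0,   0,   0]), array([0.15 , 0.155, 0.16 , 0.165, 0.17 , 0.175, 0.18 , 0.185, 0.19 ,
       0.195, 0.2  , 0.205, 0.21 , 0.215, 0.22 , 0.225, 0.23 ]))
0.19290511893727671 [ 0.51826797 -0.17744439  0.19170464] [ 0.49194224 -0.20497056  0.18706264] [ 0.54853393 -0.1447861   0.19544446] 422 359 388 263 281
```

View pics/c0.png

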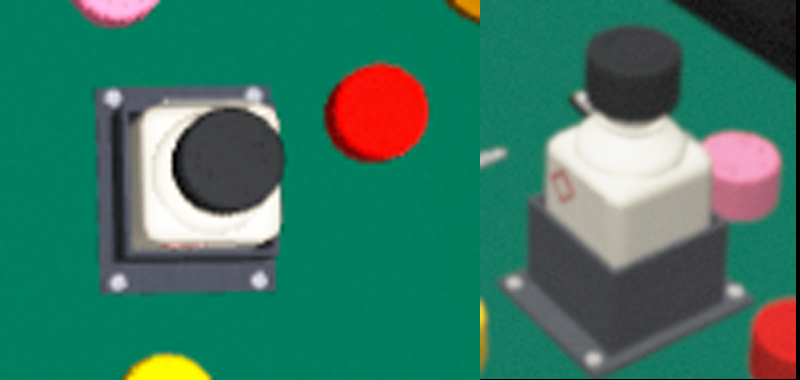

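The crop confirms it: the dark grey ribbed cap sits on the white square bottle in the steel well, and the coloured caps lie loose on the bench. Cap top measures z≈0.1925 from both views, as the given sizes predict. Next I'll refine the centres.

Run:
```python
from h import *
from scipy.optimize import least_squares
T=np.load("pics/t0.npz");S=np.load("pics/s0.npz")
# dark cap mask silhouettes
for n,D,(u0,u1,v0,v1) in(("top",T,(398,440,214,256)),("side",S,(352,394,258,300))):
    im=D["im"][v0:v1,u0:u1].astype(int);m=(im.max(2)<85).astype(np.uint8)
    nn,l,st,c=cv2.connectedComponentsWithStats(m);i=l[len(l)//2-4,len(l[0])//2];print(n,st[i],c[i]+[u0,v0])
for n,D,(u0,u1,v0,v1) in(("top",T,(250,318,234,302)),("side",S,(238,310,262,312))):
    im=D["im"][v0:v1,u0:u1].astype(int);m=((im.max(2)-im.min(2)<40)&(im.min(2)>90)).astype(np.uint8)
    nn,l,st,c=cv2.connectedComponentsWithStats(m);i=1+st[1:,4].argmax();print(n,st[i],c[i]+[u0,v0]);cc=c[i]+[u0,v0];print(ray(n,cc[0],cc[1],.007))
# predicted cap silhouettes for candidates
def sil(n,x,y,z0=.1565,r=.029):
    a=np.linspace(0,2*np.pi,180);P=[proj(n,(x+r*np.cos(q),y+r*np.sin(q),z)) for q in a for z in(z0,z0+.036)];P=np.array(P);return P.min(0).round(1),P.max(0).round(1)
for x,y in((.519,-.172),(.519,-.174),(.519,-.176),(.521,-.174)):
    print(x,y,sil("top",x,y),sil("side",x,y))
```

```text
top [  5   8  28  26 568] [416.53697183 234.8221831 ]
side [  6   6  31  29 775] [373.21548387 277.91870968]
top [   6    7   55   55 2413] [282.74471612 268.04848736]
[0.46141051 0.13750637 0.007     ]
side [   7    9   57   33 1512] [273.32539683 286.8994709 ]
[0.46129963 0.13405281 0.007     ]
0.519 -0.172 (array([401.9, 221.4]), array([430.7, 249.1])) (array([356.5, 262.2]), array([387.3, 294.2]))
0.519 -0.174 (array([402.8, 221.4]), array([431.6, 249.1])) (array([357.1, 262.7]), array([388. , 294.7]))
0.519 -0.176 (array([403.7, 221.3]), array([432.6, 249. ])) (array([357.7, 263.1]), array([388.6, 295.2]))
0.521 -0.174 (array([402.8, 220.5]), array([431.6, 248.2])) (array([357.9, 262.4]), array([388.8, 294.4]))
```

Request:
servo_tool:
  deltas: [0, 0, -3, 0, 0, 0, 0, 0, -3, 0, 0, 8, 0, 0, -2, 0, 0, 8, 0, 0, 0, 0, 0, 8, 0, 0, 0, 0, 0, 8, 0, 0, 0, 0, 0, 8, 0, 0, 0, 0, 0, 8, 0, 0, 0, 0, 0, 8, 0, 0, 0, 0, 0, 8, 0, 0, 0, 0, 0, 8, 0, 0, 0, 0, 0, 8, 0, 0, 0, 0, 0, 0]
  jaw: 8.5
  grip_force: 50

```text
clock: 1.3
position: [0.2095, 0.5309, 0.2716]
ee_rot: [0.003, 0.793, 0.61, -0.007]
contact_force: [0.1, -0.4, 0.1]
width: 0.0854
```

```bash
cat >> h.py <<'E'
from scipy.spatial.transform import Rotation as Ro
def st(tgt=None,v=True):
    s=manip.get_state();q=s["ee_rot"];r=Ro.from_quat([q[1],q[2],q[3],q[0]]);M=r.as_matrix();y=M[:,1]
    print("t",round(s["clock"],2),"pos",s["position"].round(4),"yaw",np.degrees(np.arctan2(y[1],y[0])).round(2),"z",M[:,2].round(4),"w",round(s["width"],4),"F",s["contact_force"].round(2),"M",s["moment"].round(3),"q6",s["qpos"][5].round(3))
    if tgt is not None: print("delta tool cm",(M.T@(np.array(tgt)-s["position"])*100).round(2))
    # tilt correction to vertical, tool axes deg
    ax=M.T@np.cross(M[:,2],[0,0,-1]);print("tilt corr",np.degrees(ax).round(2))
    return s
E
python3 -c "
from h import *
st((.519,-.174,.27))"
```

```text
t 1.3 pos [0.2095 0.5309 0.2716] yaw -14.88 z [-0.0078 -0.0143 -0.9999] w 0.0854 F [ 0.14 -0.41  0.09] M [ 0.037 -0.026 -0.014] q6 1.333
delta tool cm [-60.17  48.     0.93]
tilt corr [-0.22  0.91 -0.  ]
```

Request:
servo_tool:
  deltas: [-3.3, 2.65, 0, 0, 0.5, 0, -3.3, 2.65, 0, 0, 0.4, 0, -3.3, 2.65, 0, 0, 0, 0, -3.3, 2.65, 0, 0, 0, 0, -3.3, 2.65, 0, 0, 0, 0, -3.3, 2.65, 0, 0, 0, 0, -3.3, 2.65, 0, 0, 0, 0, -3.3, 2.65, 0, 0, 0, 0, -3.3, 2.65, 0, 0, 0, 0, -3.3, 2.65, 0, 0, 0, 0, -3.3, 2.65, 0, 0, 0, 0, -3.3, 2.65, 0, 0, 0, 0, -3.3, 2.65, 0, 0, 0, 0, -3.3, 2.65, 0, 0, 0, 0, -3.3, 2.65, 0, 0, 0, 0, -3.3, 2.65, 0, 0, 0, 0, 0, 0, 0, 0, 0, 0]

```text
clock: 3.0
position: [0.5098, -0.1037, 0.2652]
ee_rot: [-0.001, 0.773, 0.635, -0.002]
contact_force: [-0.8, 0.4, -1.0]
width: 0.0853
```

```bash
python3 -c "
from h import *
st((.519,-.174,.27))"
```

```text
t 3.0 pos [ 0.5098 -0.1037  0.2652] yaw -11.22 z [-4.1e-03 -3.0e-04 -1.0e+00] w 0.0853 F [-0.77  0.39 -0.99] M [0.044 0.03  0.003] q6 -0.137
delta tool cm [-6.72  2.26 -0.48]
tilt corr [-0.23  0.06  0.  ]
```

Request:
servo_tool:
  deltas: [-3.3, 1.1, 0, 0, 0, 0, -3.4, 1.1, -0.4, 0, 0, 0, 0, 0, 0, 0, 0, 8, 0, 0, 0, 0, 0, 8, 0, 0, 0, 0, 0, 8, 0, 0, 0, 0, 0, 8, 0, 0, 0, 0, 0, 8, 0, 0, 0, 0, 0, 8, 0, 0, 0, 0, 0, 8, 0, 0, 0, 0, 0, 8, 0, 0, 0, 0, 0, 8, 0, 0, 0, 0, 0, 4, 0, 0, 0, 0, 0, 0]

```text
clock: 4.3
position: [0.5138, -0.1679, 0.265]
ee_rot: [-0.005, 1.0, 0.016, -0.008]
contact_force: [0.2, 0.1, 1.1]
width: 0.0851
```

```bash
python3 -c "
from h import *
st((.519,-.174,.23))"
```

```text
t 4.3 pos [ 0.5138 -0.1679  0.265 ] yaw -88.15 z [-0.0153  0.0107 -0.9998] w 0.0851 F [0.24 0.13 1.14] M [-0.015  0.008 -0.033] q6 1.091
delta tool cm [0.56 0.67 3.49]
tilt corr [-0.64  0.86 -0.  ]
```

Request:
servo_tool:
  deltas: [0.5, 0.6, 0, -0.6, 0.9, 1, 0, 0, 1.5, 0, 0, 0, 0, 0, 1.5, 0, 0, 0, 0, 0, 0, 0, 0, 0]

```text
clock: 4.7
position: [0.5198, -0.1734, 0.2346]
ee_rot: [0.001, 1.0, 0.012, 0.002]
contact_force: [-0.0, 0.1, -0.6]
width: 0.0853
```

Run:
```python
from h import *
st((.519,-.174,.152))
save("top","t1");im,d=save("side","s1");st()
a=cv2.imread("pics/s1.png")[190:330,290:460];cv2.imwrite("pics/c1.png",cv2.resize(a,None,fx=4,fy=4,interpolation=2))
```

```text
t 4.7 pos [ 0.5198 -0.1734  0.2346] yaw -88.65 z [ 0.0045 -0.0015 -1.    ] w 0.0853 F [-0.04  0.12 -0.58] M [0.035 0.028 0.023] q6 1.098
delta tool cm [-0.12  0.04  8.26]
tilt corr [ 0.09 -0.26  0.  ]
t 4.8 pos [ 0.5209 -0.174   0.2365] yaw -88.69 z [ 0.0075 -0.0029 -1.    ] w 0.0852 F [ 0.06 -0.    0.16] M [0.035 0.002 0.024] q6 1.098
tilt corr [ 0.18 -0.42 -0.  ]
```

View pics/c1.png

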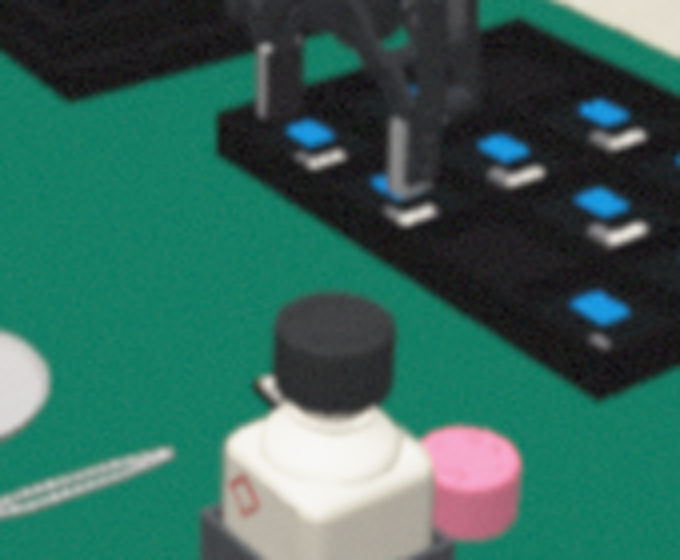

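Run:
```python
from h import *
for z in(.235,.24,.245,.25,.255): print(z,proj("side",(.5205,-.174-.043,z)).round(1),proj("side",(.5205,-.174+.043,z)).round(1))
```

```text
0.235 [388.9 260.8] [360.2 241.9]
0.24 [389.1 258.4] [360.3 239.7]
0.245 [389.2 256. ] [360.3 237.4]
0.25 [389.3 253.6] [360.4 235.1]
0.255 [389.5 251.2] [360.4 232.8]
```

Run:
```python
from h import *
D=np.load("pics/s1.npz");d=D["d"]
for u,v in((391,225),(391,232),(391,237),(394,236),(356,212),(356,217),(391,241),(391,245)): print(u,v,pt("side",d,u,v,0).round(4),D["im"][v,u])
T=np.load("pics/t1.npz")
cv2.imwrite("pics/c2.png",cv2.resize(T["im"][170:300,340:500,::-1],None,fx=4.5,fy=4.5,interpolation=2))
```

```text
391 225 [ 0.5175 -0.2204  0.3103] [96 98 97]
391 232 [ 0.5155 -0.2237  0.2986] [81 82 81]
391 237 [ 0.518  -0.2217  0.287 ] [116 119 120]
394 236 [ 0.5168 -0.2307  0.2933] [89 92 93]
356 212 [ 0.5087 -0.1311  0.3026] [95 92 94]
356 217 [ 0.508  -0.1323  0.2929] [80 80 82]
391 241 [0.8398 0.1389 0.0139] [32 38 40]
391 245 [0.8203 0.116  0.0179] [191 188 181]
```

View pics/c2.png

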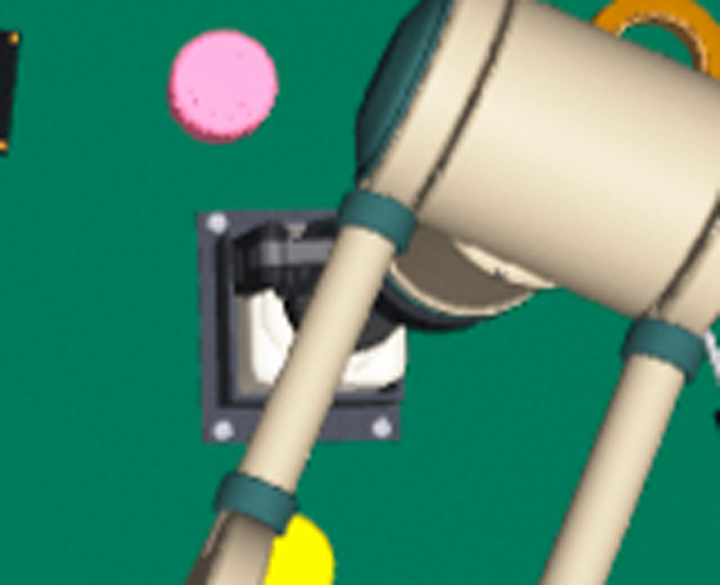

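Run:
```python
from h import *
D=np.load("pics/s0.npz");print(proj("side",(.2113,.534,.195)),proj("side",(.2113,.534,.208)))
cv2.imwrite("pics/c3.png",cv2.resize(D["im"][90:190,60:150,::-1],None,fx=6,fy=6,interpolation=2))
st();im,d=save("side","s2");st()
cv2.imwrite("pics/c4.png",cv2.resize(im[190:290,330:430,::-1],None,fx=6,fy=6,interpolation=2))
for v in range(225,250,2): print(v,pt("side",d,391,v,0).round(3),pt("side",d,395,v,0).round(3),pt("side",d,356,v-15,0).round(3))
```

```text
[111.01568711 187.07650822] [109.98855013 182.45774575]
t 4.8 pos [ 0.5209 -0.174   0.2365] yaw -88.69 z [ 0.0075 -0.0029 -1.    ] w 0.0852 F [ 0.06 -0.    0.16] M [0.035 0.002 0.024] q6 1.098
tilt corr [ 0.18 -0.42 -0.  ]
t 4.85 pos [ 0.5212 -0.1741  0.2369] yaw -88.71 z [ 0.0084 -0.0033 -1.    ] w 0.0849 F [ 0.43  0.88 -0.21] M [-0.044  0.009 -0.038] q6 1.099
tilt corr [ 0.2  -0.47  0.  ]
225 [ 0.515 -0.223  0.312] [ 0.517 -0.231  0.315] [ 0.51  -0.13   0.306]
227 [ 0.515 -0.224  0.309] [ 0.518 -0.23   0.31 ] [ 0.511 -0.128  0.301]
229 [ 0.516 -0.223  0.304] [ 0.518 -0.231  0.307] [ 0.511 -0.129  0.297]
231 [ 0.517 -0.222  0.3  ] [ 0.517 -0.232  0.304] [ 0.508 -0.132  0.295]
233 [ 0.517 -0.222  0.296] [ 0.518 -0.231  0.299] [ 0.511 -0.129  0.289]
235 [ 0.516 -0.223  0.292] [ 0.52  -0.23   0.294] [0.834 0.294 0.017]
237 [ 0.515 -0.225  0.289] [ 0.528 -0.221  0.284] [0.835 0.295 0.01 ]
239 [0.846 0.146 0.015] [0.859 0.144 0.012] [0.825 0.282 0.012]
241 [0.835 0.134 0.018] [0.851 0.135 0.012] [0.792 0.239 0.033]
243 [0.833 0.13  0.014] [0.836 0.118 0.018] [0.792 0.238 0.027]
245 [0.819 0.115 0.019] [0.817 0.097 0.028] [0.793 0.239 0.02 ]
247 [0.796 0.088 0.033] [0.819 0.098 0.02 ] [0.792 0.237 0.014]
249 [0.792 0.083 0.03 ] [0.796 0.072 0.034] [0.794 0.24  0.006]
```

View pics/c3.png

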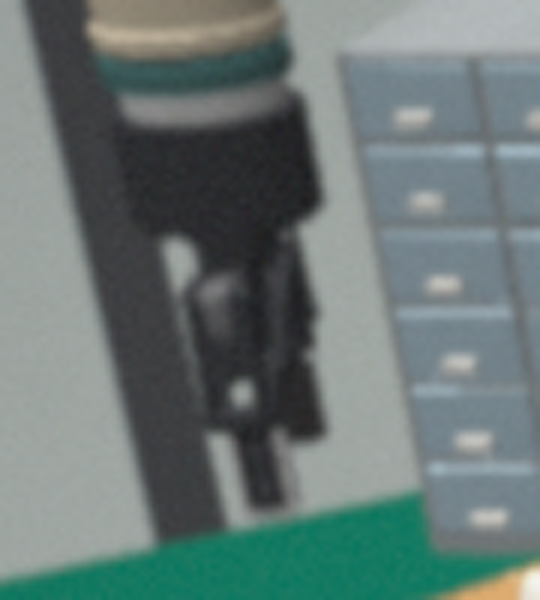

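View pics/c4.png

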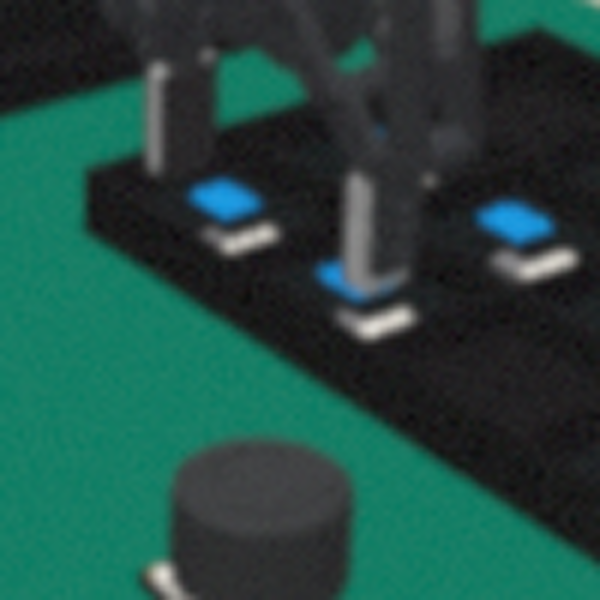

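```bash
python3 - <<'E'
from h import *
D=np.load("pics/s1.npz");d=D["d"];im=D["im"]
K,R,t=cal("side");vv,uu=np.mgrid[0:480,0:640]
P=(np.stack([(uu-K[0,2])/K[0,0]*d,(vv-K[1,2])/K[1,1]*d,d],-1)-t)@R
m=(d>0)&(abs(P[...,0]-.52)<.06)&(abs(P[...,1]+.174)<.08)&(P[...,2]>.21)
Q=P[m];
for z in np.arange(.21,.50,.01):
    q=Q[abs(Q[:,2]-z)<.005]
    if len(q): print(round(z,3),len(q),q.min(0).round(3)[:2],q.max(0).round(3)[:2])
D=np.load("pics/s0.npz");d=D["d"]
P=(np.stack([(uu-K[0,2])/K[0,0]*d,(vv-K[1,2])/K[1,1]*d,d],-1)-t)@R
m=(d>0)&(abs(P[...,0]-.212)<.08)&(abs(P[...,1]-.535)<.08)&(P[...,2]>.15);print(np.sort(P[m][:,2])[:20:2])
s=manip.get_state();print(s["qpos"])
E
cp pics/s1.png pics/v.png; python3 -c "
import cv2;a=cv2.imread('pics/s1.png')[0:330,240:500];cv2.imwrite('pics/c5.png',cv2.resize(a,None,fx=1.8,fy=1.8))"
```

```text
0.28 10 [ 0.515 -0.223] [ 0.529 -0.129]
0.29 95 [ 0.508 -0.231] [ 0.531 -0.118]
0.3 124 [ 0.508 -0.232] [ 0.53  -0.118]
0.31 124 [ 0.508 -0.232] [ 0.531 -0.117]
0.32 107 [ 0.507 -0.233] [ 0.532 -0.119]
0.33 149 [ 0.504 -0.249] [ 0.533 -0.105]
0.34 265 [ 0.502 -0.25 ] [ 0.536 -0.1  ]
0.35 304 [ 0.502 -0.248] [ 0.536 -0.102]
0.36 307 [ 0.501 -0.248] [ 0.536 -0.102]
0.37 322 [ 0.5   -0.246] [ 0.534 -0.105]
0.38 368 [ 0.5   -0.245] [ 0.536 -0.105]
0.39 194 [ 0.506 -0.242] [ 0.534 -0.109]
0.4 164 [ 0.482 -0.214] [ 0.544 -0.154]
0.41 247 [ 0.482 -0.214] [ 0.542 -0.155]
0.42 248 [ 0.482 -0.213] [ 0.548 -0.152]
0.43 266 [ 0.481 -0.214] [ 0.545 -0.151]
0.44 336 [ 0.481 -0.212] [ 0.555 -0.142]
0.45 204 [ 0.487 -0.211] [ 0.54  -0.159]
0.46 221 [ 0.483 -0.212] [ 0.548 -0.155]
0.47 265 [ 0.483 -0.211] [ 0.548 -0.151]
0.48 291 [ 0.482 -0.213] [ 0.545 -0.151]
0.49 258 [ 0.484 -0.211] [ 0.541 -0.16 ]
0.5 262 [ 0.484 -0.211] [ 0.545 -0.159]
[0.24096918 0.24237273 0.24351203 0.24432934 0.2447276  0.24554517
 0.24620029 0.24674195 0.24722204 0.24758319]
[-4.49538137e-01  2.11403956e-01  1.49230686e+00  6.65308358e-04
  1.42892353e+00  1.09859521e+00]
```

View pics/c5.png

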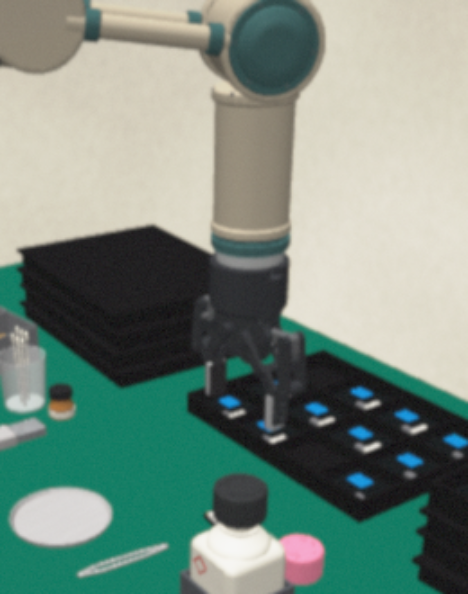

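The camera puts the open fingertips about 45 mm above the reported TCP, more than the 13 mm swing in the text explains. x and y agree. I'll descend in steps and check by eye and by force.

Request:
servo_tool:
  deltas: [-0.1, 0, 2, 0.2, -0.5, -1.3, -0.05, 0, 2, 0, 0, 0, 0, 0, 2, 0, 0, 0, 0, 0, 1, 0, 0, 0, 0, 0, 0, 0, 0, 0]

```text
clock: 5.35
position: [0.5242, -0.1764, 0.1706]
ee_rot: [0.003, 1.0, 0.024, 0.005]
contact_force: [0.5, 0.3, -0.2]
width: 0.0851
```

Run:
```python
from h import *
st((.519,-.174,.152))
im,d=save("side","s3")
cv2.imwrite("pics/c6.png",cv2.resize(im[200:320,310:440,::-1],None,fx=5,fy=5,interpolation=2))
K,R,t=cal("side");vv,uu=np.mgrid[0:480,0:640]
P=(np.stack([(uu-K[0,2])/K[0,0]*d,(vv-K[1,2])/K[1,1]*d,d],-1)-t)@R
m=(d>0)&(abs(P[...,0]-.52)<.03)&(abs(abs(P[...,1]+.174)-.05)<.012)&(P[...,2]>.14);Q=P[m]
for z in np.arange(.14,.26,.01):
    q=Q[abs(Q[:,2]-z)<.005]
    if len(q): print(round(z,3),len(q),q.min(0).round(3)[:2],q.max(0).round(3)[:2])
```

```text
t 5.35 pos [ 0.5242 -0.1764  0.1706] yaw -87.22 z [ 0.0104 -0.0055 -0.9999] w 0.0851 F [ 0.5   0.25 -0.16] M [ 0.035 -0.03  -0.027] q6 1.072
delta tool cm [-0.52 -0.27  1.85]
tilt corr [ 0.34 -0.58 -0.  ]
0.22 46 [ 0.51  -0.228] [ 0.536 -0.129]
0.23 103 [ 0.51  -0.233] [ 0.534 -0.12 ]
0.24 109 [ 0.509 -0.234] [ 0.535 -0.119]
0.25 114 [ 0.51  -0.236] [ 0.534 -0.121]
```

View pics/c6.png

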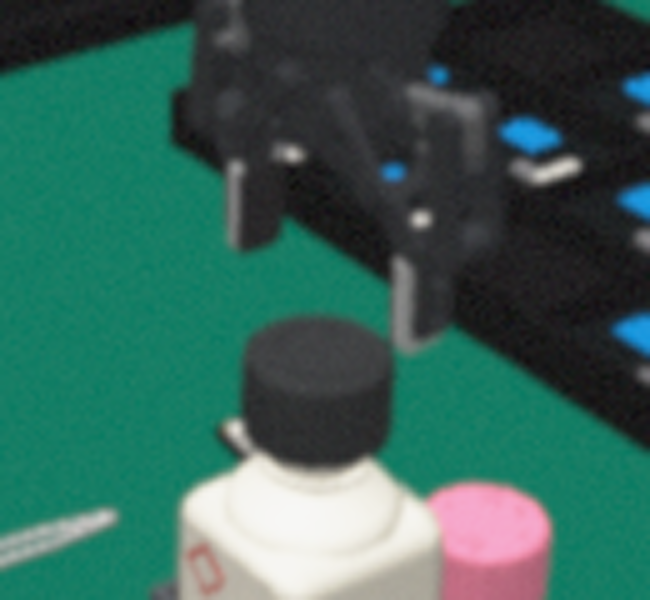

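Seen from the side, the open fingertips are at z≈0.216 and clearly above the cap top. I'll trust the camera and keep descending while centring.

Request:
servo_tool:
  deltas: [-0.4, -0.25, 0, 0.3, -0.6, 2, -0.1, 0, 1, 0, -0.1, 0, -0.05, 0, 1, 0, -0.1, 0, 0, 0, 0.4, 0, -0.2, 0, 0, 0, 0, 0, 0, 0]

```text
clock: 5.9
position: [0.5217, -0.1757, 0.1493]
ee_rot: [0.002, 1.0, 0.007, 0.0]
contact_force: [-0.1, 0.3, -0.6]
width: 0.0848
```

```bash
cat >> h.py <<'E'
def look(f):
    im,d=save("side",f)
    cv2.imwrite("pics/c_"+f+".png",cv2.resize(im[200:320,310:440,::-1],None,fx=5,fy=5,interpolation=2))
    K,R,t=cal("side");vv,uu=np.mgrid[0:480,0:640]
    P=(np.stack([(uu-K[0,2])/K[0,0]*d,(vv-K[1,2])/K[1,1]*d,d],-1)-t)@R
    m=(d>0)&(abs(P[...,0]-.52)<.03)&(abs(abs(P[...,1]+.174)-.05)<.014)&(P[...,2]>.14);Q=P[m]
    for z in np.arange(.14,.24,.01):
        q=Q[abs(Q[:,2]-z)<.005]
        if len(q): print(round(z,3),len(q),q.min(0).round(3)[:2],q.max(0).round(3)[:2])
E
python3 - <<'E'
from h import *
st((.519,-.174,.117));look("s4")
E
```

```text
t 5.9 pos [ 0.5217 -0.1757  0.1493] yaw -89.16 z [ 5.0e-04 -4.7e-03 -1.0e+00] w 0.0848 F [-0.08  0.29 -0.57] M [-0.02   0.018  0.045] q6 1.109
delta tool cm [-0.27 -0.19  3.23]
tilt corr [ 0.27 -0.02  0.  ]
0.2 55 [ 0.51  -0.227] [ 0.533 -0.127]
0.21 98 [ 0.509 -0.233] [ 0.532 -0.124]
0.22 114 [ 0.51  -0.233] [ 0.532 -0.122]
0.23 110 [ 0.51  -0.234] [ 0.533 -0.122]
```

View pics/c_s4.png

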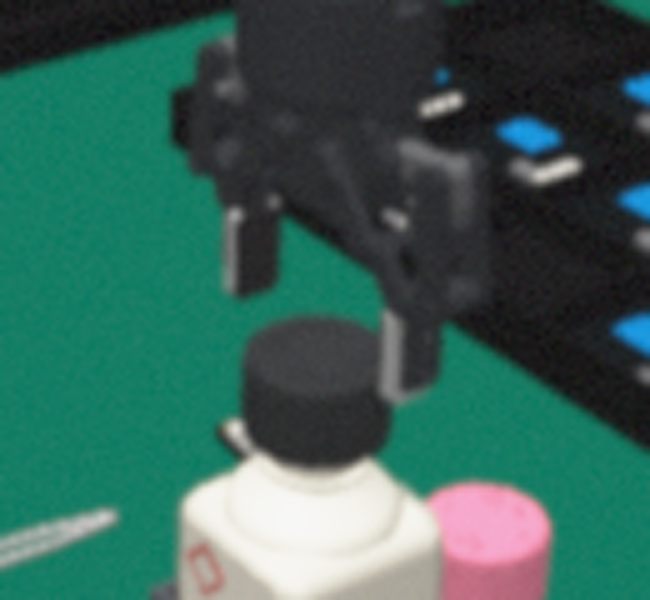

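Request:
servo_tool:
  deltas: [-0.2, -0.2, 0, 0.3, 0, 0, 0, 0, 1, 0, -0.1, 0, -0.05, 0, 1, 0, -0.1, 0, 0, 0, 0.6, 0, -0.2, 0, 0, 0, 0, 0, 0, 0]

```text
clock: 6.45
position: [0.5191, -0.1737, 0.1214]
ee_rot: [-0.0, 1.0, 0.007, -0.003]
contact_force: [-0.6, -0.7, 0.5]
width: 0.0852
```

Run:
```python
from h import *
st((.519,-.174,.117));look("s5")
```

```text
t 6.45 pos [ 0.5191 -0.1737  0.1214] yaw -89.15 z [-6.6e-03  6.0e-04 -1.0e+00] w 0.0852 F [-0.6  -0.71  0.5 ] M [-0.083 -0.034 -0.002] q6 1.109
delta tool cm [-0.    0.03  0.44]
tilt corr [-0.04  0.38  0.  ]
0.17 23 [ 0.509 -0.226] [ 0.529 -0.128]
0.18 88 [ 0.509 -0.231] [ 0.532 -0.117]
0.19 103 [ 0.505 -0.232] [ 0.532 -0.116]
0.2 109 [ 0.507 -0.233] [ 0.533 -0.119]
0.21 79 [ 0.507 -0.233] [ 0.531 -0.112]
0.22 102 [ 0.506 -0.238] [ 0.53 -0.11]
0.23 88 [ 0.503 -0.237] [ 0.532 -0.111]
```

View pics/c_s5.png

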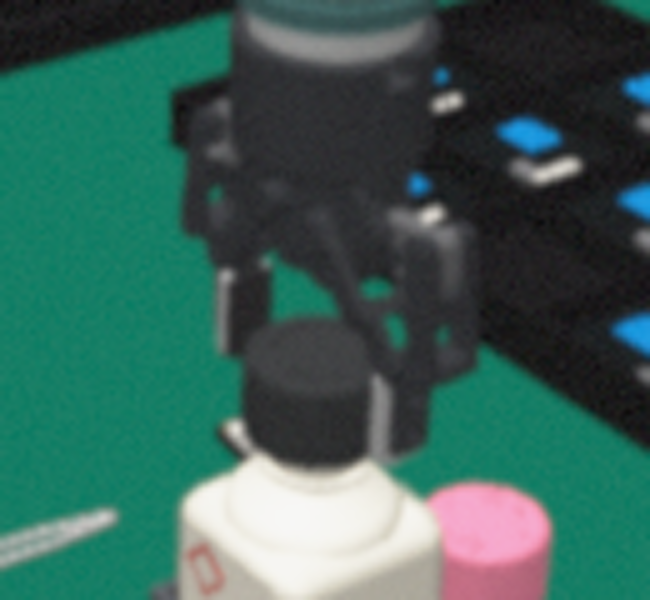

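Request:
servo_tool:
  deltas: [0, 0, 0.3, 0, 0.3, 0, 0, 0, 0.1, 0, 0, 0, 0, 0, 0, 0, 0, 0]
  jaw: 6.6

```text
clock: 6.8
position: [0.5196, -0.1739, 0.1177]
ee_rot: [-0.0, 1.0, 0.007, 0.0]
contact_force: [0.7, -0.5, -0.3]
width: 0.0659
```

Request:
servo_tool:
  deltas: [0, 0, 0, 0, 0, 0, 0, 0, 0, 0, 0, 0]

```text
clock: 7.0
position: [0.5198, -0.174, 0.1181]
ee_rot: [0.0, 1.0, 0.007, 0.0]
contact_force: [0.7, 0.2, -0.7]
width: 0.0657
```

Run:
```python
from h import *
st((.519,-.174,.117));look("s6")
```

```text
t 7.0 pos [ 0.5198 -0.174   0.1181] yaw -89.14 z [ 8.e-04 -2.e-04 -1.e+00] w 0.0657 F [ 0.71  0.16 -0.67] M [0.045 0.013 0.038] q6 1.106
delta tool cm [-0.08 -0.01  0.11]
tilt corr [ 0.01 -0.05 -0.  ]
0.16 9 [ 0.511 -0.216] [ 0.531 -0.212]
0.17 49 [ 0.508 -0.223] [ 0.53  -0.126]
0.18 51 [ 0.509 -0.223] [ 0.529 -0.127]
0.19 54 [ 0.509 -0.224] [ 0.529 -0.13 ]
0.2 37 [ 0.506 -0.23 ] [ 0.531 -0.118]
0.21 113 [ 0.506 -0.238] [ 0.533 -0.11 ]
0.22 104 [ 0.506 -0.238] [ 0.533 -0.111]
0.23 65 [ 0.505 -0.238] [ 0.527 -0.111]
```

View pics/c_s6.png

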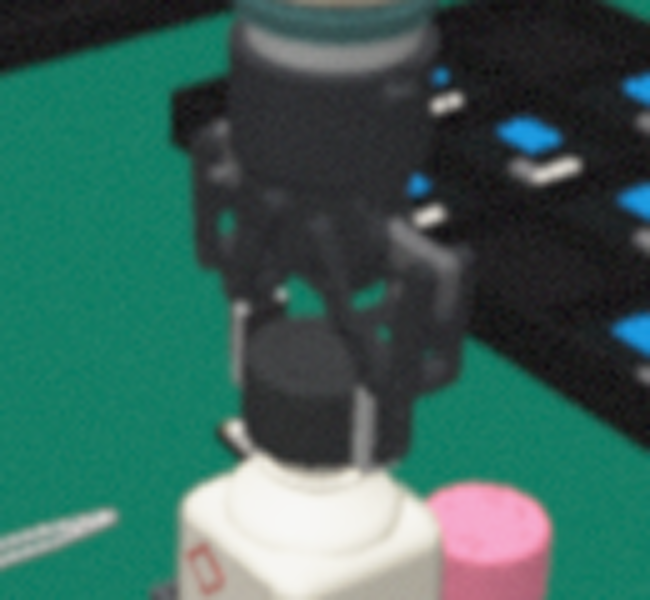

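The tips are now at z≈0.158, flanking the cap about evenly. I'll grip.

Request:
servo_tool:
  deltas: [0, 0, 0, 0, 0, 0, 0, 0, 0, 0, 0, 0, 0, 0, 0, 0, 0, 0, 0, 0, 0, 0, 0, 0]
  jaw: 5
  grip_force: 50

```text
clock: 7.45
position: [0.5199, -0.1732, 0.1184]
ee_rot: [-0.001, 1.0, 0.007, 0.001]
contact_force: [0.6, 0.9, 0.2]
width: 0.0566
```

Run:
```python
from h import *
st((.519,-.174,.117))
```

```text
t 7.45 pos [ 0.5199 -0.1732  0.1184] yaw -89.15 z [ 0.0013  0.0011 -1.    ] w 0.0566 F [0.6  0.91 0.2 ] M [ 0.086  0.049 -0.049] q6 1.106
delta tool cm [-0.09  0.08  0.14]
tilt corr [-0.06 -0.07  0.  ]
```

Request:
servo_tool:
  deltas: [0, 0, 0.15, 0, 0, 0, 0, 0, 0.15, 0, 0, 0]

```text
clock: 7.65
position: [0.52, -0.173, 0.1162]
ee_rot: [-0.001, 1.0, 0.007, 0.001]
contact_force: [-2.3, 1.8, 6.0]
width: 0.0568
```

Request:
servo_tool:
  deltas: [0, 0, 0.15, 0, 0, 0, 0, 0, 0.15, 0, 0, 0]

```text
clock: 7.85
position: [0.5201, -0.1731, 0.1151]
ee_rot: [-0.0, 1.0, 0.007, 0.001]
contact_force: [-2.5, 2.0, 10.0]
width: 0.0569
```

Request:
servo_tool:
  deltas: [0, 0, 0.2, 0, 0, -4, 0, 0, 0.2, 0, 0, -4]

```text
clock: 8.05
position: [0.5204, -0.1732, 0.1146]
ee_rot: [0.0, 0.997, 0.079, 0.002]
contact_force: [-4.0, 2.4, 14.6]
width: 0.0569
```

Run:
```python
from h import *
st((.519,-.174,.117))
```

```text
t 8.05 pos [ 0.5204 -0.1732  0.1146] yaw -80.91 z [ 5.e-03 -5.e-04 -1.e+00] w 0.0569 F [-4.01  2.37 14.57] M [ 0.367  0.608 -0.139] q6 0.962
delta tool cm [-0.15  0.06 -0.25]
tilt corr [ 0.07 -0.28  0.  ]
```

Request:
servo_tool:
  deltas: [-0.08, 0, 0.12, 0, -0.1, -4, -0.05, 0, 0.12, 0, -0.1, -4]

```text
clock: 8.25
position: [0.5202, -0.1733, 0.1156]
ee_rot: [0.001, 0.988, 0.151, 0.003]
contact_force: [-1.6, 2.8, 7.8]
width: 0.0573
```

Run:
```python
from h import *
st((.519,-.174,.117))
```

```text
t 8.25 pos [ 0.5202 -0.1733  0.1156] yaw -72.6 z [ 0.0058 -0.002  -1.    ] w 0.0573 F [-1.6   2.8   7.82] M [0.345 0.236 0.017] q6 0.818
delta tool cm [-0.14  0.03 -0.14]
tilt corr [ 0.21 -0.28 -0.  ]
```

Request:
servo_tool:
  deltas: [-0.05, 0, 0.17, 0.1, -0.1, -4, 0, 0, 0.17, 0, -0.1, -4]

```text
clock: 8.45
position: [0.5204, -0.1733, 0.1149]
ee_rot: [0.002, 0.975, 0.223, 0.002]
contact_force: [-2.0, 2.3, 7.6]
width: 0.0567
```

Run:
```python
from h import *
st((.519,-.174,.117))
```

```text
t 8.45 pos [ 0.5204 -0.1733  0.1149] yaw -64.27 z [ 0.0047 -0.0023 -1.    ] w 0.0567 F [-2.    2.28  7.58] M [ 0.188  0.364 -0.014] q6 0.673
delta tool cm [-0.15  0.   -0.21]
tilt corr [ 0.24 -0.19  0.  ]
```

Request:
servo_tool:
  deltas: [0, 0, 0.17, 0.1, -0.1, -4, 0, 0, 0.17, 0, -0.1, -4]

```text
clock: 8.65
position: [0.5202, -0.1734, 0.1137]
ee_rot: [0.002, 0.956, 0.293, 0.0]
contact_force: [-3.5, 1.9, 7.8]
width: 0.0573
```

Run:
```python
from h import *
st((.519,-.174,.117))
```

```text
t 8.65 pos [ 0.5202 -0.1734  0.1137] yaw -55.92 z [ 0.0017 -0.0034 -1.    ] w 0.0573 F [-3.52  1.86  7.81] M [ 0.249  0.386 -0.002] q6 0.53
delta tool cm [-0.13 -0.02 -0.33]
tilt corr [ 0.21  0.03 -0.  ]
```

Request:
servo_tool:
  deltas: [0, 0, 0.2, 0.1, 0, -4, 0, 0, 0.2, 0.1, 0, -4]

```text
clock: 8.85
position: [0.5205, -0.1736, 0.1125]
ee_rot: [0.001, 0.932, 0.362, 0.0]
contact_force: [-2.1, 2.3, 11.8]
width: 0.0567
```

Run:
```python
from h import *
st((.519,-.174,.117))
```

```text
t 8.85 pos [ 0.5205 -0.1736  0.1125] yaw -47.59 z [ 0.0016 -0.0018 -1.    ] w 0.0567 F [-2.05  2.25 11.83] M [ 0.326  0.337 -0.064] q6 0.383
delta tool cm [-0.14 -0.07 -0.45]
tilt corr [ 0.14 -0.    0.  ]
```

Request:
servo_tool:
  deltas: [-0.03, 0, 0.2, 0.1, 0, -4]

```text
clock: 8.95
position: [0.5208, -0.1738, 0.1124]
ee_rot: [0.001, 0.919, 0.395, 0.001]
contact_force: [-2.4, 3.4, 12.2]
width: 0.057
```

Run:
```python
from h import *
st((.519,-.174,.117))
```

```text
t 8.95 pos [ 0.5208 -0.1738  0.1124] yaw -43.44 z [ 2.4e-03 -9.0e-04 -1.0e+00] w 0.057 F [-2.41  3.37 12.18] M [ 0.444  0.445 -0.155] q6 0.309
delta tool cm [-0.14 -0.12 -0.46]
tilt corr [ 0.14 -0.06  0.  ]
```

Request:
servo_tool:
  deltas: [-0.04, -0.04, 0.2, 0.1, 0, -4]

```text
clock: 9.05
position: [0.5211, -0.174, 0.1124]
ee_rot: [0.001, 0.904, 0.428, 0.002]
contact_force: [-2.2, 2.3, 12.6]
width: 0.057
```

Run:
```python
from h import *
st((.519,-.174,.117))
```

```text
t 9.05 pos [ 0.5211 -0.174   0.1124] yaw -39.29 z [ 3.8e-03 -5.0e-04 -1.0e+00] w 0.057 F [-2.23  2.3  12.58] M [ 0.366  0.299 -0.094] q6 0.235
delta tool cm [-0.14 -0.16 -0.46]
tilt corr [ 0.18 -0.12 -0.  ]
```

Request:
servo_tool:
  deltas: [-0.04, -0.04, 0.2, 0.1, 0, -4]

```text
clock: 9.15
position: [0.5214, -0.1741, 0.1125]
ee_rot: [0.001, 0.888, 0.461, 0.002]
contact_force: [-1.8, 2.2, 11.7]
width: 0.0568
```

Run:
```python
from h import *
st((.519,-.174,.117))
```

```text
t 9.15 pos [ 0.5214 -0.1741  0.1125] yaw -35.14 z [ 5.1e-03 -2.0e-04 -1.0e+00] w 0.0568 F [-1.77  2.15 11.68] M [ 0.362  0.331 -0.098] q6 0.162
delta tool cm [-0.13 -0.2  -0.45]
tilt corr [ 0.24 -0.16  0.  ]
```

Request:
servo_tool:
  deltas: [-0.08, -0.1, 0.2, 0.3, -0.2, -4]

```text
clock: 9.25
position: [0.5213, -0.1744, 0.1126]
ee_rot: [0.001, 0.87, 0.492, 0.001]
contact_force: [-1.5, 3.1, 11.8]
width: 0.0573
```

Run:
```python
from h import *
st((.519,-.174,.117))
```

```text
t 9.25 pos [ 0.5213 -0.1744  0.1126] yaw -30.99 z [ 0.0023 -0.001  -1.    ] w 0.0573 F [-1.53  3.14 11.81] M [ 0.347  0.165 -0.119] q6 0.091
delta tool cm [-0.09 -0.22 -0.44]
tilt corr [ 0.14 -0.02  0.  ]
```

Request:
servo_tool:
  deltas: [-0.06, -0.08, 0.2, 0.2, -0.1, -4]

```text
clock: 9.35
position: [0.5214, -0.1744, 0.1126]
ee_rot: [0.001, 0.852, 0.524, 0.0]
contact_force: [-1.1, 3.6, 10.3]
width: 0.0567
```

Run:
```python
from h import *
st((.519,-.174,.117))
```

```text
t 9.35 pos [ 0.5214 -0.1744  0.1126] yaw -26.86 z [ 0.0014 -0.0011 -1.    ] w 0.0567 F [-1.09  3.58 10.31] M [ 0.49   0.276 -0.107] q6 0.02
delta tool cm [-0.07 -0.23 -0.44]
tilt corr [ 0.1   0.02 -0.  ]
```

Request:
servo_tool:
  deltas: [0.03, -0.07, 0.21, 0.1, 0, -4]

```text
clock: 9.45
position: [0.5216, -0.174, 0.1125]
ee_rot: [0.001, 0.833, 0.554, 0.001]
contact_force: [-2.2, 1.7, 11.3]
width: 0.0567
```

Run:
```python
from h import *
st((.519,-.174,.117))
```

```text
t 9.45 pos [ 0.5216 -0.174   0.1125] yaw -22.72 z [ 0.0022 -0.0013 -1.    ] w 0.0567 F [-2.21  1.73 11.3 ] M [ 0.239  0.491 -0.14 ] q6 -0.052
delta tool cm [-0.1  -0.24 -0.45]
tilt corr [ 0.14  0.02 -0.  ]
```

Request:
servo_tool:
  deltas: [0.03, -0.07, 0.21, 0.1, 0, -3]

```text
clock: 9.55
position: [0.5218, -0.1739, 0.1125]
ee_rot: [0.002, 0.817, 0.576, 0.001]
contact_force: [-3.8, 1.9, 11.6]
width: 0.0572
```

Run:
```python
from h import *
st((.519,-.174,.117))
```

```text
t 9.55 pos [ 0.5218 -0.1739  0.1125] yaw -19.6 z [ 0.0029 -0.0019 -1.    ] w 0.0572 F [-3.8   1.9  11.57] M [ 0.227  0.424 -0.148] q6 -0.106
delta tool cm [-0.11 -0.26 -0.46]
tilt corr [ 0.2   0.05 -0.  ]
```

Request:
servo_tool:
  deltas: [-0.01, -0.15, 0.2, 0.2, 0, -3]

```text
clock: 9.65
position: [0.5217, -0.1738, 0.1126]
ee_rot: [0.002, 0.801, 0.598, 0.001]
contact_force: [-1.1, 2.0, 10.7]
width: 0.0569
```

Run:
```python
from h import *
st((.519,-.174,.117))
```

```text
t 9.65 pos [ 0.5217 -0.1738  0.1126] yaw -16.5 z [ 0.0034 -0.0019 -1.    ] w 0.0569 F [-1.08  1.96 10.72] M [ 0.414  0.128 -0.142] q6 -0.16
delta tool cm [-0.1  -0.25 -0.44]
tilt corr [0.22 0.05 0.  ]
```

Request:
servo_tool:
  deltas: [0, -0.12, 0.2, 0.2, 0, -3]

```text
clock: 9.75
position: [0.5215, -0.1737, 0.1126]
ee_rot: [0.002, 0.785, 0.62, 0.0]
contact_force: [-2.3, 1.6, 11.7]
width: 0.0569
```

Run:
```python
from h import *
st((.519,-.174,.117))
```

```text
t 9.75 pos [ 0.5215 -0.1737  0.1126] yaw -13.41 z [ 0.0028 -0.002  -1.    ] w 0.0569 F [-2.26  1.64 11.71] M [ 0.24   0.429 -0.238] q6 -0.213
delta tool cm [-0.08 -0.23 -0.44]
tilt corr [0.18 0.08 0.  ]
```

Request:
servo_tool:
  deltas: [0, -0.1, 0.2, 0.1, 0, -1.5]

```text
clock: 9.85
position: [0.5214, -0.1738, 0.1126]
ee_rot: [0.002, 0.776, 0.63, 0.001]
contact_force: [-1.4, 2.3, 10.8]
width: 0.0571
```

Run:
```python
from h import *
st((.519,-.174,.117))
```

```text
t 9.85 pos [ 0.5214 -0.1738  0.1126] yaw -11.88 z [ 0.0038 -0.0025 -1.    ] w 0.0571 F [-1.38  2.32 10.78] M [ 0.307  0.281 -0.265] q6 -0.24
delta tool cm [-0.07 -0.23 -0.44]
tilt corr [0.24 0.1  0.  ]
```

Request:
servo_tool:
  deltas: [0, -0.1, 0.2, 0.2, 0.1, -0.5]

```text
clock: 9.95
position: [0.5213, -0.1737, 0.1126]
ee_rot: [0.001, 0.774, 0.633, 0.001]
contact_force: [-1.1, 1.8, 11.3]
width: 0.057
```

Run:
```python
from h import *
st((.519,-.174,.117))
```

```text
t 9.95 pos [ 0.5213 -0.1737  0.1126] yaw -11.39 z [ 3.6e-03 -8.0e-04 -1.0e+00] w 0.057 F [-1.13  1.79 11.28] M [ 0.395  0.349 -0.289] q6 -0.251
delta tool cm [-0.08 -0.22 -0.44]
tilt corr [0.21 0.   0.  ]
```

Torque has risen to about 0.29 N·m with hardly any further turn, so that is the stop, about 38° after the teeth engaged. Now I'll let up.

Request:
servo_tool:
  deltas: [0, -0.05, 0, 0.1, 0, 0.6, 0, 0, -0.15, 0.1, 0, 0, 0, 0, -0.2, 0, 0, 0, 0, 0, -0.2, 0, 0, 0]

```text
clock: 10.35
position: [0.521, -0.1741, 0.1198]
ee_rot: [0.001, 0.777, 0.629, 0.0]
contact_force: [0.0, 0.1, -1.5]
width: 0.0571
```

Run:
```python
from h import *
st((.519,-.174,.117))
```

```text
t 10.35 pos [ 0.521  -0.1741  0.1198] yaw -12.02 z [ 0.0016 -0.0012 -1.    ] w 0.0571 F [ 0.05  0.12 -1.51] M [-0.024  0.062  0.038] q6 -0.239
delta tool cm [-0.04 -0.2   0.28]
tilt corr [0.11 0.05 0.  ]
```

Press released. I'll lift gently and watch Fz.

Request:
servo_tool:
  deltas: [0, 0, -0.2, 0.1, 0, 0, 0, 0, -0.2, 0, 0, 0]

```text
clock: 10.55
position: [0.5207, -0.1742, 0.123]
ee_rot: [-0.0, 0.777, 0.629, -0.001]
contact_force: [-0.5, 0.2, -0.5]
width: 0.0566
```

Request:
servo_tool:
  deltas: [0, 0, -0.3, 0, 0, 0, 0, 0, -0.3, 0, 0, 0]

```text
clock: 10.75
position: [0.5205, -0.1743, 0.1286]
ee_rot: [-0.001, 0.777, 0.629, -0.001]
contact_force: [0.1, 0.6, -0.7]
width: 0.0566
```

Run:
```python
from h import *
st();look("s7")
```

```text
t 10.75 pos [ 0.5205 -0.1743  0.1286] yaw -11.99 z [-2.6e-03 -6.0e-04 -1.0e+00] w 0.0566 F [ 0.12  0.59 -0.73] M [ 0.039 -0.005 -0.008] q6 -0.239
tilt corr [-0.14  0.07  0.  ]
```

View pics/c_s7.png

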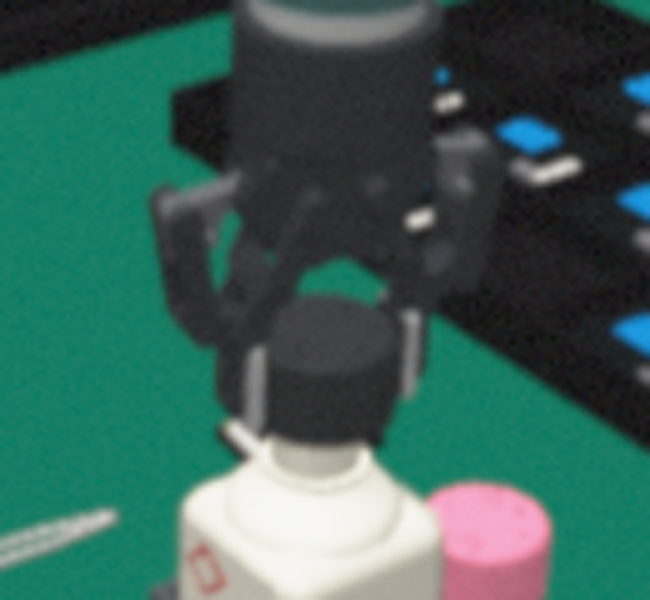

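The cap is coming off with no pull on the bottle: neck exposed, bottle seated, Fz≈-0.7 N. Raising further.

Request:
servo_tool:
  deltas: [0, 0, -0.5, 0, 0, 0, 0, 0, -1, 0, 0, 0, 0, 0, -1.5, 0, 0, 0, 0, 0, -2, 0, 0, 0, 0, 0, -2, 0, 0, 0, 0, 0, -1, 0, 0, 0, 0, 0, 0, 0, 0, 0]

```text
clock: 11.5
position: [0.5214, -0.1747, 0.2156]
ee_rot: [0.001, 0.777, 0.629, -0.001]
contact_force: [-0.2, 0.5, 0.5]
width: 0.0569
```

Run:
```python
from h import *
st((.461,.136,.2));im,d=save("side","s8")
cv2.imwrite("pics/c8.png",cv2.resize(im[180:380,290:450,::-1],None,fx=3,fy=3,interpolation=2))
```

```text
t 11.5 pos [ 0.5214 -0.1747  0.2156] yaw -11.98 z [ 3.0e-04 -2.2e-03 -1.0e+00] w 0.0569 F [-0.17  0.52  0.49] M [-0.033 -0.025 -0.   ] q6 -0.239
delta tool cm [ 29.14 -12.36   1.48]
tilt corr [0.04 0.12 0.  ]
```

View pics/c8.png

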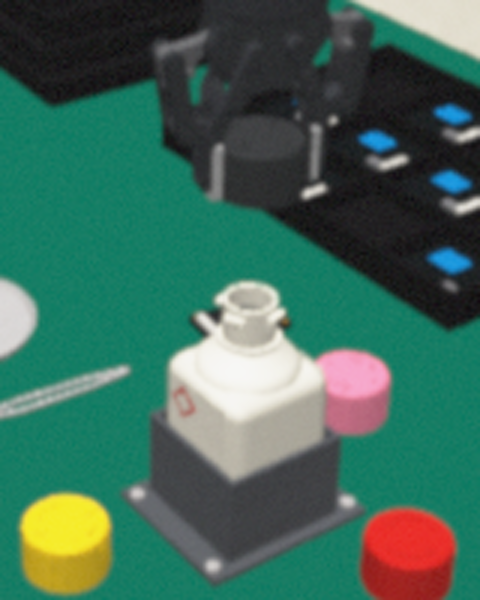

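Request:
servo_tool:
  deltas: [1.5, -0.6, 0, 0, 0, 0, 3, -1.3, 0, 0, 0, 0, 3, -1.3, 0, 0, 0, 0, 3, -1.3, 0, 0, 0, 0, 3, -1.3, 0, 0, 0, 0, 3, -1.3, 0, 0, 0, 0, 3, -1.3, 0, 0, 0, 0, 3, -1.3, 0, 0, 0, 0, 3, -1.2, 0, 0, 0, 0, 1, -0.4, 0, 0, 0, 0, 0, 0, 0, 0, 0, 0]

```text
clock: 12.65
position: [0.4497, 0.128, 0.2037]
ee_rot: [-0.011, 0.777, 0.629, -0.008]
contact_force: [0.2, -1.2, -0.4]
width: 0.0571
```

Run:
```python
from h import *
st((.461,.136,.2))
```

```text
t 12.65 pos [0.4497 0.128  0.2037] yaw -12.02 z [-0.0262  0.0071 -0.9996] w 0.0571 F [ 0.24 -1.21 -0.41] M [ 0.014  0.013 -0.031] q6 0.327
delta tool cm [1.02 0.95 0.35]
tilt corr [-1.56 -0.08 -0.  ]
```

Request:
servo_tool:
  deltas: [0.9, 0.8, 0, -1.5, -0.1, 0, 0.1, 0.1, 2, 0, 0, 0, 0, 0, 3, 0, 0, 0, 0, 0, 3, 0, 0, 0, 0, 0, 2, 0, 0, 0, 0, 0, 1, 0, 0, 0, 0, 0, 0, 0, 0, 0]

```text
clock: 13.35
position: [0.4667, 0.1321, 0.0896]
ee_rot: [0.005, 0.779, 0.627, 0.003]
contact_force: [-0.4, 0.3, -0.4]
width: 0.0571
```

```bash
cat >> h.py <<'E'
def look2(f):
    im,d=save("side",f)
    cv2.imwrite("pics/c_"+f+".png",cv2.resize(im[180:320,200:350,::-1],None,fx=4,fy=4,interpolation=2))
E
python3 - <<'E'
from h import *
st((.461,.136,0));look2("s9");print(proj("side",(.461,.136,.003)))
E
```

```text
t 13.35 pos [0.4667 0.1321 0.0896] yaw -12.4 z [ 0.0099 -0.004  -0.9999] w 0.0571 F [-0.41  0.27 -0.42] M [0.025 0.045 0.032] q6 0.356
delta tool cm [ 0.28 -0.74  8.95]
tilt corr [0.6 0.1 0. ]
[272.92559896 287.92800192]
```

View pics/c_s9.png

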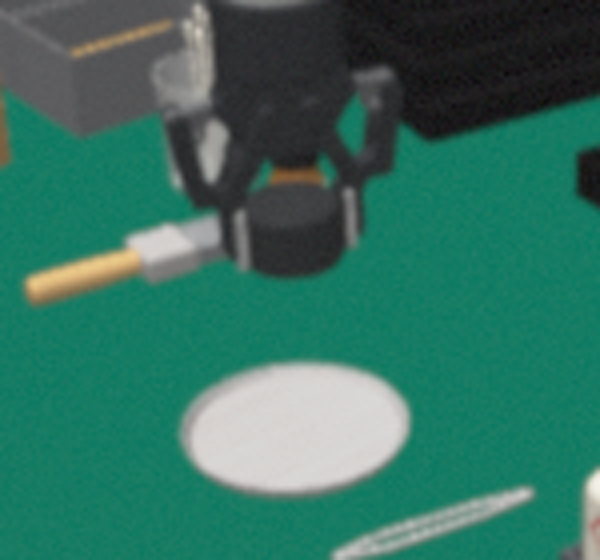

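Run:
```python
from h import *
for z in(.10,.128,.164):print(proj("side",(.4667,.132,z)))
d=np.load("pics/s9.npz")["d"]
for u,v in((273,231),(273,235),(273,240),(273,245)):print(pt("side",d,u,v))
```

```text
[273.51419768 253.93022293]
[272.83959927 243.63353083]
[271.95025877 230.05913575]
[0.46718275 0.12798156 0.16312868]
[0.45736312 0.1103088  0.16344822]
[0.45454855 0.10646904 0.15306974]
[0.45325467 0.10557912 0.14082221]
```

Request:
servo_tool:
  deltas: [0.2, -0.6, 0.5, 0.5, 0, 0, 0.05, -0.1, 2, 0, 0, 0, 0, 0, 2, 0, 0, 0, 0, 0, 1.5, 0, 0, 0, 0, 0, 0, 0, 0, 0]

```text
clock: 13.9
position: [0.4667, 0.1372, 0.0337]
ee_rot: [0.005, 0.78, 0.626, 0.006]
contact_force: [-1.4, 0.6, -0.7]
width: 0.0569
```

Run:
```python
from h import *
st((.461,.136,0));look2("s10")
```

```text
t 13.9 pos [0.4667 0.1372 0.0337] yaw -12.49 z [ 1.510e-02  4.000e-04 -9.999e-01] w 0.0569 F [-1.37  0.64 -0.73] M [-0.057  0.045 -0.018] q6 0.363
delta tool cm [-0.25 -0.59  3.36]
tilt corr [ 0.84 -0.21 -0.  ]
```

View pics/c_s10.png

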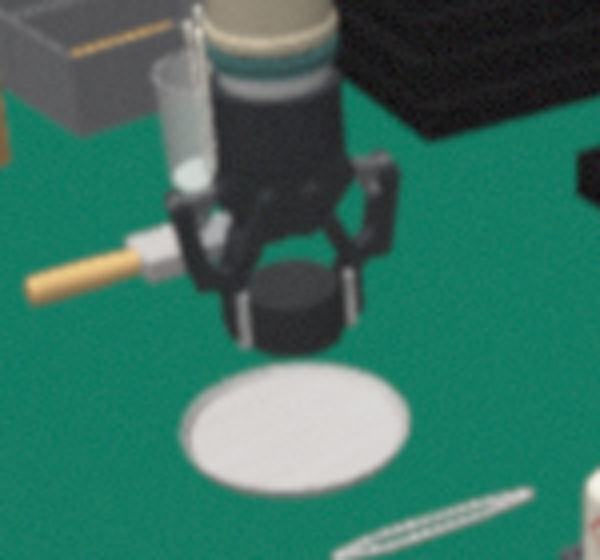

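Request:
servo_tool:
  deltas: [-0.2, -0.5, 1, 0.8, -0.2, 0, 0, 0, 2, 0, 0, 0, 0, 0, 1.5, 0, 0, 0, 0, -0.1, 0.5, 0.5, 0, 0, 0, 0, 0, 0, 0, 0]

```text
clock: 14.45
position: [0.4656, 0.1376, -0.0131]
ee_rot: [-0.001, 0.78, 0.626, 0.002]
contact_force: [0.5, 0.8, -0.3]
width: 0.0567
```

Run:
```python
from h import *
st((.461,.136,-.034))
```

```text
t 14.45 pos [ 0.4656  0.1376 -0.0131] yaw -12.48 z [ 0.0017  0.004  -1.    ] w 0.0567 F [ 0.48  0.78 -0.27] M [-0.027 -0.026 -0.015] q6 0.355
delta tool cm [-0.26 -0.42  2.09]
tilt corr [ 0.04 -0.25 -0.  ]
```

The reported z is negative with no contact, so the reported TCP really does sit below the real fingertips.

Request:
servo_tool:
  deltas: [-0.2, -0.3, 0.5, 0, -0.2, 0, 0, 0, 0.5, 0, 0, 0, 0, 0, 0.3, 0, 0, 0, 0, 0, 0, 0, 0, 0]

```text
clock: 14.85
position: [0.4635, 0.1364, -0.0252]
ee_rot: [0.001, 0.78, 0.626, 0.002]
contact_force: [-0.1, 0.0, -0.1]
width: 0.0571
```

Run:
```python
from h import *
st((.461,.136,-.034));look2("s11")
```

```text
t 14.85 pos [ 0.4635  0.1364 -0.0252] yaw -12.48 z [ 4.3e-03  9.0e-04 -1.0e+00] w 0.0571 F [-0.06  0.05 -0.13] M [0.05  0.011 0.017] q6 0.359
delta tool cm [-0.1  -0.24  0.88]
tilt corr [ 0.23 -0.1  -0.  ]
```

View pics/c_s11.png

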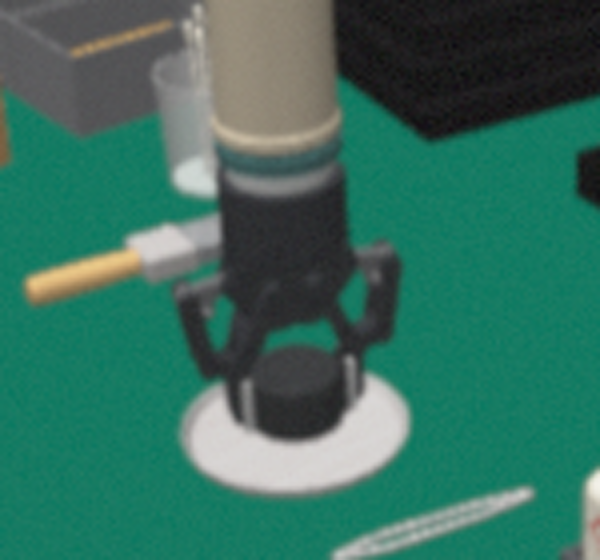

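Well centred. Now small steps down until contact.

Request:
servo_tool:
  deltas: [-0.05, -0.1, 0.25, 0.2, -0.1, 0, 0, 0, 0.25, 0, 0, 0]

```text
clock: 15.1
position: [0.4633, 0.1363, -0.0297]
ee_rot: [0.001, 0.78, 0.626, 0.001]
contact_force: [0.4, -0.1, -0.9]
width: 0.057
```

Request:
servo_tool:
  deltas: [0, 0, 0.15, 0.1, 0, 0]

```text
clock: 15.2
position: [0.4633, 0.1363, -0.0314]
ee_rot: [-0.0, 0.78, 0.626, 0.0]
contact_force: [-0.0, -0.8, -0.6]
width: 0.0569
```

Request:
servo_tool:
  deltas: [0, 0, 0.1, 0, 0, 0]

```text
clock: 15.3
position: [0.4633, 0.1363, -0.0326]
ee_rot: [-0.0, 0.78, 0.626, 0.0]
contact_force: [-0.1, -0.2, -0.7]
width: 0.0569
```

Run:
```python
from h import *
st((.461,.136,-.034))
```

```text
t 15.3 pos [ 0.4633  0.1363 -0.0326] yaw -12.48 z [ 2.e-04  5.e-04 -1.e+00] w 0.0569 F [-0.1  -0.22 -0.66] M [-0.014  0.034  0.041] q6 0.359
delta tool cm [-0.08 -0.22  0.14]
tilt corr [ 0.01 -0.03  0.  ]
```

Request:
servo_tool:
  deltas: [0, 0, 0.1, 0, 0, 0]

```text
clock: 15.4
position: [0.4633, 0.1363, -0.0337]
ee_rot: [-0.0, 0.78, 0.626, 0.0]
contact_force: [-0.3, 1.0, -0.2]
width: 0.0573
```

Request:
servo_tool:
  deltas: [0, 0, 0.1, 0, 0, 0]

```text
clock: 15.5
position: [0.4634, 0.1363, -0.0348]
ee_rot: [-0.0, 0.78, 0.626, 0.0]
contact_force: [-0.2, -0.3, -0.5]
width: 0.057
```

Request:
servo_tool:
  deltas: [0, 0, 0.08, 0, 0, 0]

```text
clock: 15.6
position: [0.4633, 0.1363, -0.0354]
ee_rot: [-0.0, 0.78, 0.626, 0.0]
contact_force: [-2.6, -0.2, 10.5]
width: 0.0569
```

Contact at reported z = -0.035, as predicted. I'll ease off slightly and open.

Request:
servo_tool:
  deltas: [0, 0, -0.03, 0, 0, 0]

```text
clock: 15.7
position: [0.4634, 0.1363, -0.035]
ee_rot: [-0.0, 0.78, 0.626, 0.0]
contact_force: [0.8, -0.3, -0.4]
width: 0.057
```

Request:
servo_tool:
  deltas: [0, 0, 0, 0, 0, 0, 0, 0, 0, 0, 0, 0, 0, 0, 0, 0, 0, 0, 0, 0, 0, 0, 0, 0]
  jaw: 7.4

```text
clock: 16.1
position: [0.4637, 0.1363, -0.0349]
ee_rot: [0.0, 0.78, 0.626, 0.001]
contact_force: [0.2, 0.7, 0.2]
width: 0.0742
```

Run:
```python
from h import *
st((.461,.136,-.034));look2("s12")
```

```text
t 16.1 pos [ 0.4637  0.1363 -0.0349] yaw -12.48 z [ 1.e-03  6.e-04 -1.e+00] w 0.0742 F [0.23 0.75 0.18] M [0.009 0.023 0.024] q6 0.359
delta tool cm [-0.09 -0.26 -0.09]
tilt corr [ 0.05 -0.05  0.  ]
```

View pics/c_s12.png

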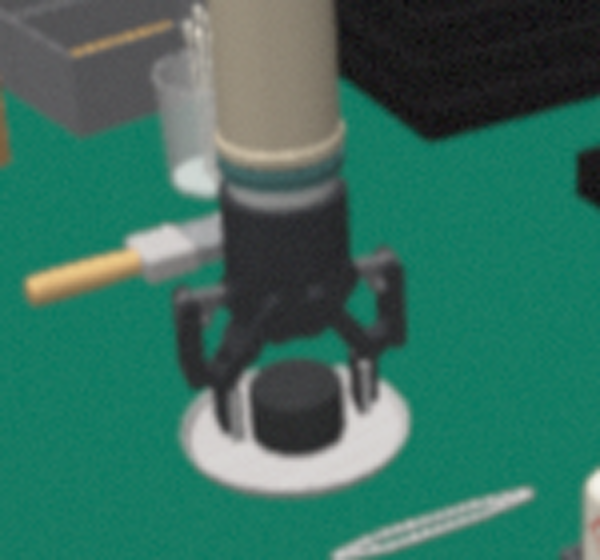

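The cap stands upright, released, with the fingers clear on both sides. I'll withdraw straight up.

Request:
servo_tool:
  deltas: [0, 0, -0.5, 0, 0, 0, 0, 0, -1, 0, 0, 0, 0, 0, -2, 0, 0, 0, 0, 0, -3, 0, 0, 0, 0, 0, -3, 0, 0, 0, 0, 0, -3, 0, 0, 0, 0, 0, -3, 0, 0, 0, 0, 0, -3, 0, 0, 0, 0, 0, 0, 0, 0, 0, 0, 0, 0, 0, 0, 0]

```text
clock: 17.15
position: [0.4628, 0.1361, 0.1638]
ee_rot: [0.001, 0.78, 0.626, 0.002]
contact_force: [-0.3, 0.4, -0.0]
width: 0.074
```

Run:
```python
from h import *
st();im,d=save("side","s13");it,dt=save("top","t13");st()
m=(im[:,:,:].max(2)<90)
print("side cap top",[pt("side",d,u,v).round(4) for u,v in((273,274),(268,274),(279,274))])
vv,uu=np.mgrid[262:290,262:290]
b=im[268:278,263:287].max(2)
cv2.imwrite("pics/c13.png",np.hstack([cv2.resize(im[220:400,200:450,::-1],(560,403)),cv2.resize(it[225:315,240:290,::-1],(224,403))]))
K,R,t=cal("side")
v,u=np.mgrid[255:295,250:300];z=d[255:295,250:300]
P=(np.stack([(u-K[0,2])/K[0,0]*z,(v-K[1,2])/K[1,1]*z,z],-1)-t)@R
q=(P[...,2]>.034)&(P[...,2]<.05)&(z>0);print(P[q].mean(0),P[q].min(0),P[q].max(0))
A=np.c_[P[q][:,:2],np.ones(q.sum())];print("plane",np.linalg.lstsq(A,P[q][:,2],rcond=None)[0])
# scene shift vs start
s0=np.load("pics/s0.npz")["im"].astype(int);df=abs(s0-im).max(2);print("dish centre px moved? see crop")
```

```text
t 17.15 pos [0.4628 0.1361 0.1638] yaw -12.48 z [ 0.0048  0.0012 -1.    ] w 0.074 F [-0.27  0.4  -0.04] M [-0.01  -0.01   0.039] q6 0.359
tilt corr [ 0.25 -0.13  0.  ]
t 17.25 pos [0.4627 0.1361 0.163 ] yaw -12.48 z [ 0.0037  0.001  -1.    ] w 0.0736 F [-0.13  0.32 -0.34] M [-0.005  0.024  0.04 ] q6 0.359
tilt corr [ 0.19 -0.1  -0.  ]
side cap top [array([0.4675, 0.1433, 0.0374]), array([0.4569, 0.1493, 0.0381]), array([0.479 , 0.1337, 0.0383])]
[0.46315064 0.13220168 0.03797689] [0.4362248  0.10501679 0.03401125] [0.49294273 0.1637195  0.04234397]
plane [0.00831246 0.01169127 0.03258136]
dish centre px moved? see crop
```

View pics/c13.png

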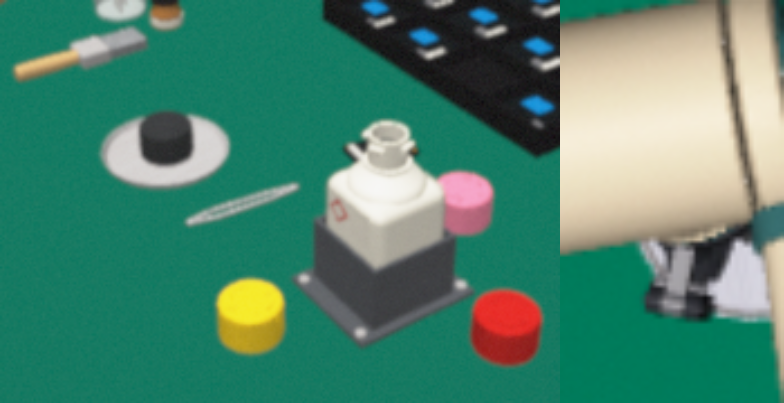

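View pics/t13.png

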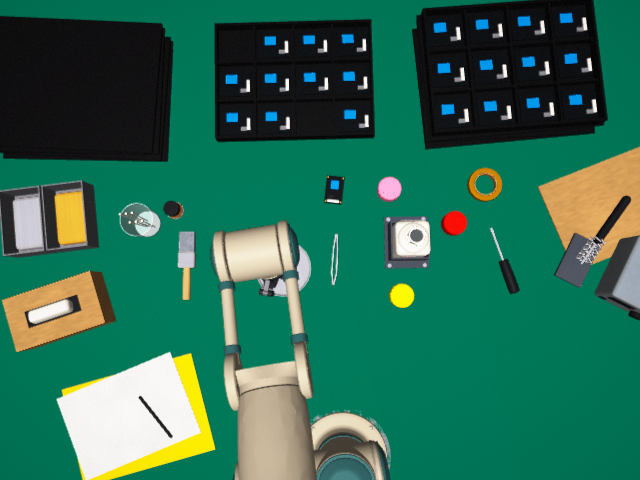

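The cap stands level in the dish: its top is at z≈0.038 against 0.039 expected, and it is within about 5 mm of the dish's centre. The bottle is seated at (408,240) and the bystanders are where they were. Handing in.

```bash
python3 -c "
from rig import manip
print(manip.sign_off())"
```

```text
the job is handed in; nothing more can be done
None
```

The bottle is open and the cap stands right way up in the drip dish; I handed the job in at about 17 s. `sign_off` gives no verdict, so what follows rests on my own checks.

**What I did:**
- **Press and turn:** I gripped the cap at about 50 N and pressed, mostly with 10–13 N. It dipped to about 8 N while I was finding the teeth and peaked once at 14.6 N. I turned it counter-clockwise until the teeth dropped in and carried the inner cap to its stop, about 38° further on.
- **Lift and place:** I let up and the cap lifted with no pull on the bottle. I lowered it into the dish until it touched, then opened the jaws and withdrew upward.

**Last checks:**
- **Cap:** its top is level at z ≈ 0.038 m (0.039 expected), and it is about 5 mm from the dish's centre.
- **Bottle and bench:** in the last pictures the bottle is upright in its holder and the other things look unmoved. The arm is well clear, with nothing in contact.

**What disagreed:**
- **TCP height:** the reported TCP sits lower than the real fingertips. The camera put the open tips about 45 mm above it, where the text allows 13 mm. I went by the camera and the forces. Touching the dish at reported z = -0.035 m matched the camera-based figure.
- **Stop torque:** it reached about 0.29 N·m, above the 0.2 that is plenty but under the 0.35 limit.
- **Set-down:** the force read about 10 N for a moment as the cap touched the dish.

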